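# Start the timer, pump the squeeze clamp onto a glued carton, hold it

### The arm

A 7-joint arm with a two-finger parallel gripper is mounted at the origin on a cart in front of the work surface, level with it; the furniture and walls round the work are solid. World frame = base frame: x ahead of the robot, y to its left, z up, the work surface at z = 0. Lengths are in mm, angles in rad, forces in N, time in s.
With the tool pointing down it reaches from about 400 to 875 mm from the base axis. Payload 19.3 kg.
Tool frame: the origin (TCP) lies between the finger pads, 19 mm behind the fingertips; this is the grasp point; z points along the fingers, y is the line along which they close (so a half turn about z gives the same grasp; the last joint's range is limited). The gripper opens to 85 mm and grips with 20 to 120 N. Pads are 22 mm wide; open, the fingers measure 114 mm over their backs; the gripper's body (76 mm by 85 mm) begins 54 mm behind the grasp point. The pads swing forward as they close: fully open they stand 13 mm farther back than shut.
Start: joints at [-1.374, 0.521, -0.036, 1.599, 0.021, 1.021, -0.113], TCP at [164.798, 602.874, 249.991] pointing down, gripper open.
Joint ranges: [-2.91, 2.91], [-0.3, 2.13], [-1.5, 1.42], [0.17, 2.43], [-1.26, 4.41], [0.16, 1.93], [-2.52, 2.52]. Speed limits (rad/s): [1.89, 1.89, 2.39, 2.39, 3.01, 3.01, 3.01].

### API

Orientations are given as a 3x3 rotation matrix whose columns are the frame's x, y, z axes.
In Python, from bench import manip gives the robot as it stands.
- The arm moves only by the tool jog_arm, never from a script. Its argument "rows" is a list of rows, each an object with "slide": the shift along the tool's x, y, z in m, a list of three; "roll": the turn about the tool's z in units of 5 degrees (1.0 is 5 degrees). In form: [{"slide": [dx, dy, dz], "roll": roll}, ...]. A call has 1 to 5 rows; each row is the pose to reach, as a shift and turn from the pose commanded when the call began, along the tool's axes at that moment; what a row does not reach only later rows make up. A row lasts 1/8 s, in which the tool goes at most 62.5 mm and 10.7 degrees, less where a joint would pass 70% of its speed; a pose out of reach is approached as far as the arm can. A call with a gripper value outside its range is refused whole. "claw" is the closure, from -1 (fully open) to 1 (shut), set as the call begins (left out, the last holds). The fingers move at their own pace and stop on an object; the grip force is fixed at half the most. Time passes only in rows, so rows that repeat a pose let the fingers close. It gives the time, the measured TCP pose, the force, the opening and the grip force at its end, in the units of the state.
- manip.get_obs(): the state, without advancing time (a new reading comes with each control period).
- manip.camera(name): name is "scene" or "top"; returns a dict with "pixels" (420x560x3 uint8, red, green, blue), "fov_y" (degrees; the focal length in pixels is half the picture's height over the tangent of half this angle, whatever the lens; pixels are square), "cx", "cy" (the principal point, pixels), "dist_coeffs" ([k1, k2, p1, p2, k3] as OpenCV has them; the pictures are not rectified), "world_to_cam" (4x4, takes a point from world to camera coordinates). Camera axes: x right, y down, z forward; pixel columns grow to the right and rows downward; lengths in mm; the calibration is good to about 2 mm. A picture is of the moment at which its call begins. There is no depth.
- manip.finish_job(): hands the job in; it is judged then, once.
Trained networks look in a picture, given as the dict that the camera call returned (one of the last four; its "shot" number tells which), for a name from the list of things; names that differ only in an ending like _2 or _b are one class to them, and where a whole thing is asked for, a point or a joint stands for the part that bears it (a point fixed in the world has none). Each returns a list of dicts, best first, with "confidence" (0 to 1); they miss things now and then, are a little off and sometimes report something else, mostly with a low value. They report only what shows in the picture. A call takes as long as a camera call. They do not tell look-alikes from the thing itself.
- manip.regions_of(picture, thing): "mask" (420x560 bool, what is visible of it).
- manip.landmark_of(picture, thing): "position" ([x, y, z] in mm, in world coordinates, good to about 4 mm: a listed point, or the origin of a listed thing).
The state is a dict: "clock": time; "joint_pos": joint angles; "joint_velocities": joint speeds; "joint_torque": joint torques, N m; "tcp_pos": TCP position; "tool_rot": TCP orientation; "contact_force": force on the tool from outside, world axes, zero at the start; "wrist_torque": the same for the moment, N m; "opening": finger opening in mm; "grip_force": force on a finger pad.
Only numpy, scipy, OpenCV 4.12 (cv2) and the standard library are available. Lean on these libraries where they do the work, as an engineer would, in place of code of your own. Each camera call takes 0.05 s, during which the arm holds its last target. There are 200 camera calls.

### The job

The small cream gift carton in the blue clamp has just been glued and must be kept pressed. Start the white timer first, while your hand is free: press its red button fully down and let it come back up. Then pump the clamp's two orange grip bars together, over and over, until the red sprung pad meets the carton and is pressed in about halfway (about 6 mm of its 12 mm), never all the way, and finish while still squeezing the grip at that pressure: do not let go. Drive the jaw only with the grip, do not crush the carton, and leave the other goods on the counter where they are.

Things in the scene. Friction and masses are not known exactly. Their poses are not given: they have to be found in the camera images.
- clamp: Blue bench clamp fixed to the counter. Origin: on the counter under the middle of its squeeze grip; x = the way the jaw pushes (grip to anvil), y across, z up. In its x: base plate (70 wide, 8 thick) -80 to 195 mm, grip at 0, jaw block starting between 62 and 84 (76 high), anvil face at 162.5 (88 high). Housing between the bars 76 high; pinned rod through it, top 65 high, rear end -75.
- clamp_grip (a point): Midway between the two orange grip bars, 115 mm above the counter. Bars: level cylinders 14 mm thick, 44 long across the clamp, on uprights at clamp x = -24 and 24 mm; 62 mm over their outsides at rest, 35 fully squeezed. To pump: fingers down, outside the bars, closing along clamp x, tool point at this height (fingertips above 80 mm); squeeze, then open to 66 mm or more.
- grip_front (a joint): Travel of the front grip bar towards the rear one, m: 0 at rest, 0.0135 at its stop. It only slides against its return spring (2 to 3.5 N) and moves nothing else.
- grip_rear (a joint): Travel of the rear grip bar towards the front one, m: 0 to 0.0135 (return spring 2 to 3.5 N). It drives the rod forward through a ratchet (pins 6 mm apart): a full squeeze carries the jaw about 12 mm, now and then 6 or less. If it reaches its stop before the pad is halfway in, let it back and squeeze again. About 10 N per finger gives the right pressure; 25 N or more may crush.
- jaw_slide: Sliding rod with blue jaw block and red pad; origin and axes those of the clamp when the jaw is fully back; moves along clamp x up to 48 mm. While the grip returns, a light brake (3 N) keeps it about in place (it may slip back 1 mm); higher pressure is lost when the grip is let go (pad springs back to 2 mm or less) and squeezing again restores it.
- pad_face (a point): Centre of the red pad's front face (42 mm wide, 56 mm tall, 46 mm above the counter), which meets the carton. At the start 14 to 28 mm from the carton.
- jaw_pad (a joint): How far the red pad is pressed in towards the blue jaw block, m: 0 free (12 mm slit between pad and block), 0.012 bottomed. Spring of 1.5 N per mm.
- anvil_face (a point): Centre of the rubber face of the fixed anvil, 46 mm above the counter, against which the carton is pressed.
- carton: Small cream carton, 41 (along clamp x) x 50 x 82 mm, 0.12 kg, standing upright on the clamp's base plate in front of the anvil (1 to 4 mm off it). Origin: centre of its underside, z up. Already in place; need not be touched by hand.
- timer: White kitchen-type timer, 76 x 84 x 26 mm, fixed to the counter, grey display at its far (+x) half. Origin: centre of its underside.
- timer_button_top (a point): Centre of the top of the timer's red push button, 26 mm across, when not pressed; pressed straight down. It moves down with the button.
- timer_button (a joint): Travel of the button, m: 0 up, 0.006 fully down (5 N; counts as fully down from 0.005). Springs back.
- ribbon_gold: Spool of gold ribbon lying flat, 64 x 64 x 26 mm; bystander. Origin: centre of its underside.
- teal_carton: Teal carton, 37 x 50 x 50 mm; bystander. Origin: centre of its underside.
- bar_rose: Rose chocolate bar lying flat, 68 x 156 x 11 mm; bystander. Origin: centre of its underside.
- praline: Gold-wrapped praline, 53 x 46 x 23 mm; bystander. Origin: centre of its underside.
Mind the look-alikes: they are no part of the job. What is shaped like the carton but green is not meant.

How it is judged:
By the outcome, as a careful person would: the job done as asked, in the order asked, and still so for the second after the job is handed in, while the arm keeps its last pose, push and grip.
It also fails if it takes over 58 s, if anything falls off the work surface, if the arm or the gripper's body presses on something with over 40 N, if the wrist force passes 120 N, or if a joint passes its speed limit or range.

## Working session

There is one attempt and no reset: what is moved stays moved. The work goes in short steps, Python scripts to look and compute and a tool call to move; the robot and the scene stay as the last step left them, time stands still between calls to the robot, and variables do not carry over. Pictures are saved under pics/ and viewed, at most 10 in all, crops included, and the job is handed in when it is done.

Besides the shell and the picture viewer there is one more tool, called after "Call:" as a command line: name --argument value ..., lists and objects as JSON in quotes. jog_arm: Moves the arm, as the interface text tells. Its arguments: {"type":"object","properties":{"rows":{"type":"array","items":{"type":"object","properties":{"slide":{"type":"array","items":{"type":"number"}},"roll":{"type":"number"}}}},"claw":{"type":"number"}},"required":["rows"]}

```bash
mkdir -p pics; cat > h.py <<'E'
from bench import manip
import cv2, numpy as np
def save(c,n): cv2.imwrite(f'pics/{n}.png',c["pixels"][:,:,::-1])
def K(c):
    f=c["pixels"].shape[0]/2/np.tan(np.radians(c["fov_y"])/2)
    return np.array([[f,0,c["cx"]],[0,f,c["cy"]],[0,0,1]])
def proj(c,P):
    T=np.array(c["world_to_cam"]);r,_=cv2.Rodrigues(T[:3,:3])
    return cv2.projectPoints(np.float64(P).reshape(-1,1,3),r,T[:3,3],K(c),np.array(c["dist_coeffs"]))[0].reshape(-1,2)
def ray(c,uv,z):
    T=np.array(c["world_to_cam"]);p=cv2.undistortPoints(np.float64([[uv]]),K(c),np.array(c["dist_coeffs"]))[0,0]
    d=T[:3,:3].T@np.array([p[0],p[1],1]);o=-T[:3,:3].T@T[:3,3]
    return o+d*(z-o[2])/d[2]
E
python3 - <<'E'
from h import *
np.set_printoptions(precision=3,suppress=True)
print(manip.get_obs())
for n in("scene","top"):
    c=manip.camera(n);save(c,n+"0")
    for t in["clamp","clamp_grip","pad_face","anvil_face","carton","timer","timer_button_top","teal_carton","ribbon_gold","praline","bar_rose"]:
        for r in manip.landmark_of(c,t)[:3]:
            print(n,t,round(r["confidence"],2),np.array(r["position"]).round(1),proj(c,r["position"]).round()[0])
im=[cv2.imread(f"pics/{n}0.png") for n in("scene","top")]
E
```

```text
{'clock': 0.0, 'joint_pos': array([-1.374,  0.522, -0.036,  1.6  ,  0.021,  1.021, -0.113]), 'joint_velocities': array([ 0.001, -0.   , -0.002,  0.002,  0.001, -0.002, -0.   ]), 'joint_torque': array([  0.001, -92.71 ,   1.981, -36.994,   0.018,   0.008,   0.   ]), 'tcp_pos': array([164.723, 602.572, 249.414]), 'tool_rot': array([[-0.965,  0.264, -0.   ],
       [ 0.264,  0.965, -0.001],
       [-0.   , -0.001, -1.   ]]), 'contact_force': array([ 0.657, -0.931, -0.056]), 'wrist_torque': array([-0.007, -0.008, -0.031]), 'grip_force': 0.0, 'opening': 85.51646294624474}
scene clamp 0.88 [500.9  52.9   0.8] [249. 221.]
scene clamp_grip 0.81 [501.6  49.5 114.5] [249. 190.]
scene pad_face 0.71 [505.6 151.7  43.3] [225. 189.]
scene anvil_face 0.35 [ 490.5 -320.7    1.7] [358. 316.]
scene carton 0.97 [516.2 317.   -0.6] [194. 169.]
scene carton 0.95 [407.7 323.2  -1.1] [161. 186.]
scene carton 0.79 [509.8 192.2   7.3] [218. 190.]
scene timer 0.92 [ 492.3 -320.9   -1.2] [359. 316.]
scene timer_button_top 0.55 [ 473.  -317.3   46.3] [355. 310.]
scene teal_carton 0.85 [655.3 135.2  -1. ] [271. 
[... 362 characters left out ...]
.7  -3.1] [268. 228.]
top pad_face 0.69 [ 474.5 -320.6   46.4] [404. 235.]
top pad_face 0.64 [494.4  47.4 113.6] [266. 223.]
top pad_face 0.47 [508.4 144.9  50.3] [232. 222.]
top anvil_face 0.77 [517.5 210.5  40.8] [209. 219.]
top carton 0.75 [405.1 324.6   1.5] [171. 260.]
top carton 0.58 [514.1 314.8   1.5] [176. 222.]
top carton 0.57 [507.6 188.5   7. ] [219. 224.]
top timer_button_top 0.64 [ 474.4 -321.2   44.5] [405. 235.]
top timer_button_top 0.44 [627.3 -14.2   0.9] [291. 184.]
top teal_carton 0.84 [652.3 127.8   3.2] [242. 175.]
top ribbon_gold 0.57 [624.  -15.2   1.4] [292. 185.]
top praline 0.62 [ 373.4 -175.7   -0.9] [349. 273.]
top bar_rose 0.62 [ 683.6 -136.2   -2.6] [333. 165.]
```

View pics/scene0.png

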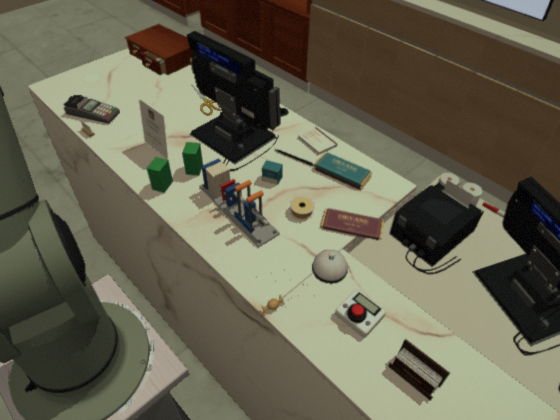

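View pics/top0.png

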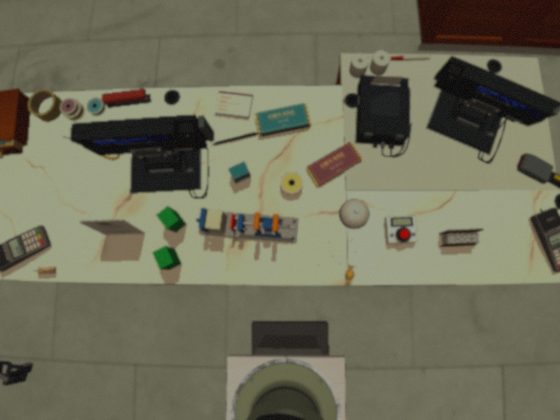

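```bash
python3 - <<'E'
import cv2,numpy as np
a=cv2.imread('pics/scene0.png')[130:250,140:320];b=cv2.imread('pics/top0.png')[170:290,160:300]
c=cv2.imread('pics/scene0.png')[270:350,300:420]
f=lambda x:cv2.resize(x,None,fx=300/x.shape[0]*1,fy=300/x.shape[0],interpolation=cv2.INTER_CUBIC)
r=np.hstack([f(a),f(b)]);cv2.imwrite('pics/crop1.png',r[:, :800]);print(r.shape)
E
```

```text
(300, 800, 3)
```

View pics/crop1.png

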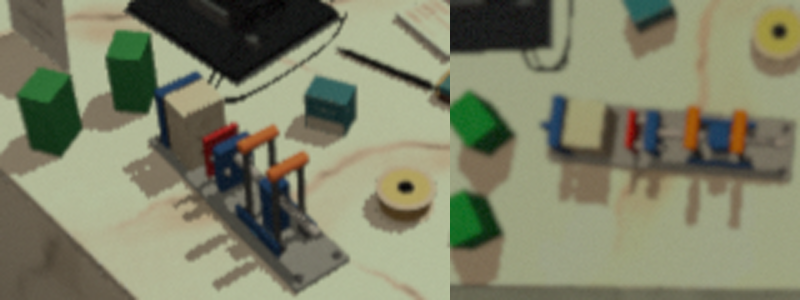

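Scene view: the cream carton sits in the clamp at scene (210,177) and top (212,221). The green look-alikes at scene (160,175) and (192,158) are rejected. The timer's red button is at scene (357,312), top (404,235). The pale dome at scene (330,265) and the red pad in the clamp at (230,187) are neither the timer nor its button. Next I'll measure the bars and button by colour.

```bash
python3 - <<'E'
from h import *
from scipy.optimize import least_squares
np.set_printoptions(precision=1,suppress=True)
cs={n:manip.camera(n) for n in("scene","top")}
def blobs(c,kind,box):
    h=cv2.cvtColor(c["pixels"],cv2.COLOR_RGB2HSV);H,S,V=[h[...,i].astype(int) for i in range(3)]
    m=((H>5)&(H<20)&(S>150)&(V>120)) if kind=="o" else (((H<5)|(H>172))&(S>140)&(V>90))
    mm=np.zeros_like(m);x0,x1,y0,y1=box;mm[y0:y1,x0:x1]=m[y0:y1,x0:x1]
    n,l,s,ce=cv2.connectedComponentsWithStats(mm.astype(np.uint8))
    return [(s[i,4],ce[i],cv2.minAreaRect(np.argwhere(l==i)[:,::-1].astype(np.float32))) for i in range(1,n) if s[i,4]>8]
def tri(a,b):
    return least_squares(lambda P:np.r_[proj(cs["scene"],P)[0]-a,proj(cs["top"],P)[0]-b],[500,0,60]).x
B={}
for n,bo,bt in(("scene",(225,280,170,225),(335,385,295,330)),("top",(240,290,200,245),(385,420,220,250))):
    B[n]=(blobs(cs[n],"o",bo),blobs(cs[n],"r",bt))
    for b in B[n]:
        for x in b: print(n,x[0],x[1],x[2])
bs=sorted(B["scene"][0],key=lambda x:x[1][0]);bt=sorted(B["top"][0],key=lambda x:x[1][0])
P=[tri(a[1],b[1]) for a,b in zip(bs,bt)];print("bars",P)
for b in bt: print("top bar at z115",ray(cs["top"],b[1],117))
for b in bs: print("scene bar at z115",ray(cs["scene"],b[1],117))
print("btn",tri(B["scene"][1][0][1],B["top"][1][0][1]))
for t in("clamp_grip","timer_button_top"):
  for n in cs:
    for r in manip.landmark_of(cs[n],t)[:2]: print(t,n,r["confidence"],np.array(r["position"]))
E
```

```text
scene 60 [242.9 185. ] ((242.80003356933594, 185.1000213623047), (3.5777084827423096, 15.652474403381348), 63.43495178222656)
scene 68 [254.7 195.8] ((254.70004272460938, 195.90000915527344), (4.0249223709106445, 16.54690170288086), 63.43495178222656)
scene 109 [357.5 309.2] ((357.5, 309.0), (10.0, 11.0), 90.0)
top 77 [256.3 220.6] ((256.17681884765625, 220.90853881835938), (4.748555660247803, 16.343868255615234), 6.340191841125488)
top 79 [275.2 222.2] ((275.1435546875, 222.06436157226562), (4.875682353973389, 16.219106674194336), 5.710593223571777)
top 79 [404.3 233.4] ((404.5, 233.5), (9.0, 9.0), 90.0)
bars [array([502.1,  72.4, 116.4]), array([497.9,  24.4, 117.1])]
top bar at z115 [501.3  72.8 117. ]
top bar at z115 [497.2  24.9 117. ]
scene bar at z115 [502.4  71.6 117. ]
scene bar at z115 [498.7  24.1 117. ]
btn [ 477.6 -320.4   46. ]
clamp_grip scene 0.93 [499.3  48.2 115.4]
clamp_grip top 0.96 [496.8  46.3 114.5]
timer_button_top scene 0.58 [ 473.6 -319.    45.7]
timer_button_top top 0.42 [ 475.1 -321.3   44. ]
```

```bash
cat >> h.py <<'E'
def to(P,yaw=None):
    o=manip.get_obs();R=np.array(o["tool_rot"])
    s=R.T@(np.array(P)-o["tcp_pos"])/1000
    y=np.degrees(np.arctan2(R[0,1],R[1,1]))
    print("slide",s.round(4),"yaw",y.round(2),"roll",None if yaw is None else round((yaw-y)/5,3))
E
python3 -c "
from h import *
to([480,80,230],5.2)"
```

```text
slide [-0.442  -0.4213  0.02  ] yaw 15.29 roll -2.018
```

Call:
jog_arm --rows '[{"slide": [-0.442, -0.421, 0.02], "roll": -1.0}, {"slide": [-0.442, -0.421, 0.02], "roll": -2.02}, {"slide": [-0.442, -0.421, 0.02], "roll": -2.02}, {"slide": [-0.442, -0.421, 0.02], "roll": -2.02}, {"slide": [-0.442, -0.421, 0.02], "roll": -2.02}]' --claw 1

```text
clock: 2.12
tcp_pos: [327.0, 333.7, 240.0]
tool_rot: [[-0.996, 0.09, 0.0], [0.09, 0.996, 0.0], [-0.0, 0.001, -1.0]]
contact_force: [1.2, 0.3, -1.0]
opening: -0.2
grip_force: 0.0
```

```bash
python3 -c "
from h import *
to([490,0,230],5.2)"
```

```text
slide [-0.1925 -0.3176  0.0099] yaw 5.18 roll 0.003
```

Call:
jog_arm --rows '[{"slide": [-0.192, -0.318, 0.01], "roll": 0}, {"slide": [-0.192, -0.318, 0.01], "roll": 0}, {"slide": [-0.192, -0.318, 0.01], "roll": 0}, {"slide": [-0.192, -0.318, 0.01], "roll": 0}, {"slide": [-0.192, -0.318, 0.01], "roll": 0}]'

```text
clock: 2.75
tcp_pos: [463.5, 52.7, 231.6]
tool_rot: [[-0.996, 0.09, 0.001], [0.09, 0.996, 0.0], [-0.001, 0.0, -1.0]]
contact_force: [1.3, 1.5, 0.8]
opening: -0.3
grip_force: 0.0
```

```bash
python3 -c "
from h import *
to([476,-320.4,85])"
```

```text
slide [-0.0459 -0.3705  0.1465] yaw 5.17 roll None
```

Call:
jog_arm --rows '[{"slide": [-0.046, -0.37, 0.03], "roll": 0}, {"slide": [-0.046, -0.37, 0.03], "roll": 0}, {"slide": [-0.046, -0.37, 0.03], "roll": 0}, {"slide": [-0.046, -0.37, 0.03], "roll": 0}, {"slide": [-0.046, -0.37, 0.03], "roll": 0}]'

```text
clock: 3.38
tcp_pos: [473.1, -258.8, 206.3]
tool_rot: [[-0.996, 0.09, 0.001], [0.09, 0.996, -0.0], [-0.001, -0.0, -1.0]]
contact_force: [1.3, 0.4, 0.5]
opening: -0.2
grip_force: 0.0
```

```bash
python3 -c "
from h import *
to([476,-320.4,80])"
```

```text
slide [-0.0084 -0.0611  0.1263] yaw 5.17 roll None
```

Call:
jog_arm --rows '[{"slide": [-0.008, -0.061, 0.0], "roll": 0}, {"slide": [-0.008, -0.061, 0.05], "roll": 0}, {"slide": [-0.008, -0.061, 0.1], "roll": 0}, {"slide": [-0.008, -0.061, 0.126], "roll": 0}, {"slide": [-0.008, -0.061, 0.126], "roll": 0}]'

```text
clock: 4.0
tcp_pos: [474.7, -317.8, 78.9]
tool_rot: [[-0.996, 0.09, -0.003], [0.09, 0.996, 0.001], [0.003, 0.001, -1.0]]
contact_force: [1.1, 0.2, 0.7]
opening: 0.3
grip_force: 0.0
```

```bash
python3 - <<'E'
from h import *
to([476,-320.4,64])
a=[]
for n,(u,v) in(("scene",(357,305)),("top",(404,233))):
    c=manip.camera(n);p=c["pixels"][v-40:v+40,u-50:u+50,::-1];a.append(cv2.resize(p,None,fx=4,fy=4,interpolation=2))
cv2.imwrite('pics/crop2.png',np.hstack(a))
E
```

```text
slide [-0.0016 -0.0025  0.0149] yaw 5.19 roll None
```

View pics/crop2.png

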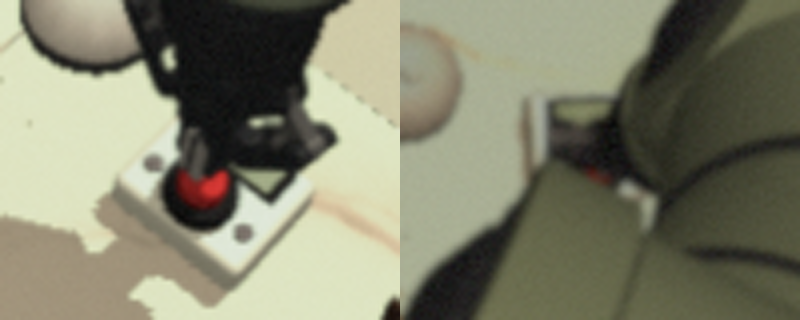

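The closed fingertips (left crop, about 195,165) are just above the red button (205,188). I'll press in steps.

Call:
jog_arm --rows '[{"slide": [-0.001, -0.001, 0.01], "roll": 0}, {"slide": [-0.001, -0.001, 0.016], "roll": 0}, {"slide": [-0.001, -0.001, 0.018], "roll": 0}, {"slide": [-0.001, -0.001, 0.018], "roll": 0}]'

```text
clock: 4.6
tcp_pos: [476.8, -319.5, 62.6]
tool_rot: [[-0.996, 0.09, 0.001], [0.09, 0.996, -0.0], [-0.001, -0.0, -1.0]]
contact_force: [1.8, -0.7, 3.8]
opening: -0.0
grip_force: 1.9
```

Call:
jog_arm --rows '[{"slide": [0, 0, 0.002], "roll": 0}, {"slide": [0, 0, 0.003], "roll": 0}, {"slide": [0, 0, 0.003], "roll": 0}]'

```text
clock: 4.97
tcp_pos: [476.9, -319.6, 60.5]
tool_rot: [[-0.996, 0.091, 0.001], [0.091, 0.996, -0.0], [-0.001, -0.0, -1.0]]
contact_force: [-2.9, 2.6, 24.5]
opening: 0.0
grip_force: 12.2
```

Call:
jog_arm --rows '[{"slide": [0, 0, 0.0], "roll": 0}, {"slide": [0, 0, -0.03], "roll": 0}, {"slide": [0, 0, -0.09], "roll": 0}, {"slide": [0, 0, -0.15], "roll": 0}, {"slide": [0, 0, -0.15], "roll": 0}]' --claw 1

```text
clock: 5.6
tcp_pos: [477.6, -320.3, 213.3]
tool_rot: [[-0.996, 0.091, 0.005], [0.091, 0.996, -0.003], [-0.006, -0.002, -1.0]]
contact_force: [-0.3, 0.0, -1.2]
opening: 0.0
grip_force: 0.0
```

```bash
python3 - <<'E'
from h import *
c=manip.camera("scene");print([(r["confidence"],r["position"]) for r in manip.landmark_of(c,"timer_button_top")[:2]])
cv2.imwrite('pics/crop3.png',cv2.resize(c["pixels"][270:350,300:420,::-1],None,fx=5,fy=5,interpolation=2))
to([500,48.3,205],5.2)
E
```

```text
[(0.6, [686.0, -134.7, 3.7]), (0.5, [475.2, -320.9, 46.2])]
slide [0.0095 0.3681 0.0045] yaw 5.18 roll 0.004
```

View pics/crop3.png

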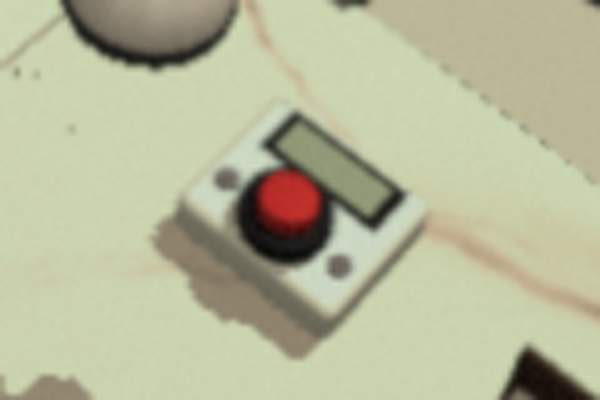

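The button came back up; it's the red disc at crop (290,200). The 24 N stop force against a 5 N spring shows it bottomed. Now to the clamp, opening the gripper.

Call:
jog_arm --rows '[{"slide": [0.009, 0.368, 0.0], "roll": 0}, {"slide": [0.009, 0.368, 0.0], "roll": 0}, {"slide": [0.009, 0.368, 0.0], "roll": 0}, {"slide": [0.009, 0.368, 0.0], "roll": 0}, {"slide": [0.009, 0.368, 0.0], "roll": 0}]' --claw -1

```text
clock: 6.32
tcp_pos: [496.1, -5.6, 208.1]
tool_rot: [[-0.996, 0.09, -0.002], [0.09, 0.996, -0.0], [0.002, -0.001, -1.0]]
contact_force: [1.2, -0.2, -0.2]
opening: 85.2
grip_force: 0.0
```

```bash
python3 -c "
from h import *
to([500,48.3,205],5.2)"
```

```text
slide [0.001  0.0541 0.003 ] yaw 5.19 roll 0.002
```

Call:
jog_arm --rows '[{"slide": [0.001, 0.054, 0.003], "roll": 0}, {"slide": [0.001, 0.054, 0.003], "roll": 0}, {"slide": [0.001, 0.054, 0.02], "roll": 0}, {"slide": [0.001, 0.054, 0.02], "roll": 0}]'

```text
clock: 6.82
tcp_pos: [499.8, 45.5, 187.7]
tool_rot: [[-0.996, 0.091, -0.004], [0.091, 0.996, -0.001], [0.003, -0.001, -1.0]]
contact_force: [-0.8, -0.0, 0.3]
opening: 84.9
grip_force: 0.0
```

```bash
python3 - <<'E'
from h import *
to([500,48.3,115],5.2)
a=[]
for n,(u,v) in(("scene",(245,185)),("top",(265,222))):
    c=manip.camera(n);p=c["pixels"][v-40:v+40,u-50:u+50,::-1];a.append(cv2.resize(p,None,fx=4,fy=4,interpolation=2))
    o=manip.get_obs();print(proj(c,o["tcp_pos"]))
cv2.imwrite('pics/crop4.png',np.hstack(a))
E
```

```text
slide [-0.0002  0.0029  0.0727] yaw 5.23 roll -0.005
[[248.11543673 168.66323558]]
[[264.87301838 216.09573056]]
```

View pics/crop4.png

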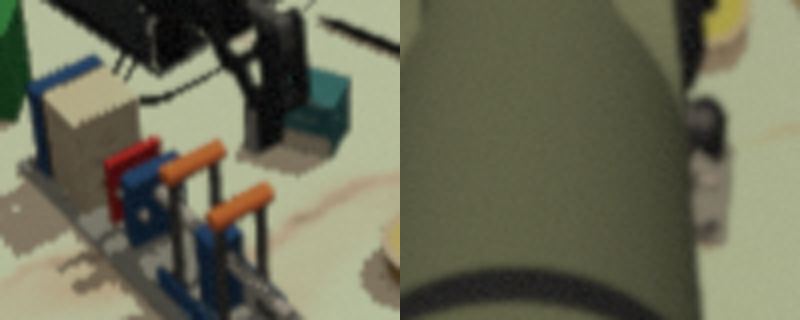

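The bars are clear at crop (195,165) and (240,205). The right-hand finger (265,130) is outside the rear bar and above it. Descending.

Call:
jog_arm --rows '[{"slide": [0, 0.001, 0.03], "roll": 0}, {"slide": [0, 0.001, 0.06], "roll": 0}, {"slide": [0, 0.001, 0.073], "roll": 0}, {"slide": [0, 0.001, 0.073], "roll": 0}, {"slide": [0, 0.001, 0.073], "roll": 0}]'

```text
clock: 7.55
tcp_pos: [501.6, 47.3, 117.3]
tool_rot: [[-0.996, 0.091, 0.001], [0.091, 0.996, 0.0], [-0.001, 0.0, -1.0]]
contact_force: [-0.2, 0.2, 0.6]
opening: 85.7
grip_force: 0.0
```

```bash
python3 -c "
from h import *
to([500,48.3,115],5.2)"
```

```text
slide [0.0017 0.0009 0.0022] yaw 5.2 roll -0.0
```

Call:
jog_arm --rows '[{"slide": [0.001, 0.001, 0.002], "roll": 0}, {"slide": [0.001, 0.001, 0.002], "roll": 0}, {"slide": [0.001, 0.001, 0.002], "roll": 0}, {"slide": [0.001, 0.001, 0.002], "roll": 0}]' --claw -0.4

```text
clock: 8.05
tcp_pos: [500.3, 48.4, 114.5]
tool_rot: [[-0.996, 0.09, 0.0], [0.09, 0.996, 0.0], [-0.0, 0.0, -1.0]]
contact_force: [0.4, -1.4, 3.7]
opening: 59.7
grip_force: 2.5
```

Call:
jog_arm --rows '[{"slide": [0, 0, 0], "roll": 0}, {"slide": [0, 0, 0], "roll": 0}, {"slide": [0, 0, 0], "roll": 0}, {"slide": [0, 0, 0], "roll": 0}]' --claw 0.1

```text
clock: 8.55
tcp_pos: [500.4, 48.1, 114.5]
tool_rot: [[-0.996, 0.091, 0.0], [0.091, 0.996, -0.0], [-0.0, -0.0, -1.0]]
contact_force: [0.3, -3.1, 6.2]
opening: 38.8
grip_force: 4.8
```

Call:
jog_arm --rows '[{"slide": [0, 0, 0], "roll": 0}, {"slide": [0, 0, 0], "roll": 0}]' --claw 0.17

```text
clock: 8.8
tcp_pos: [500.4, 48.3, 114.5]
tool_rot: [[-0.996, 0.091, 0.001], [0.091, 0.996, 0.0], [-0.001, 0.0, -1.0]]
contact_force: [0.3, -1.6, 6.1]
opening: 35.2
grip_force: 5.5
```

Call:
jog_arm --rows '[{"slide": [0, 0, 0], "roll": 0}, {"slide": [0, 0, 0], "roll": 0}, {"slide": [0, 0, 0], "roll": 0}, {"slide": [0, 0, 0], "roll": 0}]' --claw -0.7

```text
clock: 9.3
tcp_pos: [500.2, 48.3, 114.3]
tool_rot: [[-0.996, 0.091, -0.0], [0.091, 0.996, -0.0], [0.0, -0.0, -1.0]]
contact_force: [0.6, 0.2, 0.1]
opening: 72.6
grip_force: 0.0
```

```bash
python3 - <<'E'
from h import *
c=manip.camera("scene");p=c["pixels"][140:230,185:285,::-1];cv2.imwrite('pics/crop5.png',cv2.resize(p,None,fx=6,fy=6,interpolation=2))
for t in("pad_face","carton"):print([(round(r["confidence"],2),np.array(r["position"]).round(1)) for r in manip.landmark_of(c,t)[:3]])
E
```

```text
[(0.52, array([510. , 162.2,  40.4]))]
[(0.95, array([507.2, 189.5,   5.7])), (0.68, array([516.9, 317.8,  -2.1])), (0.62, array([407.3, 319.8,  -0.5]))]
```

View pics/crop5.png

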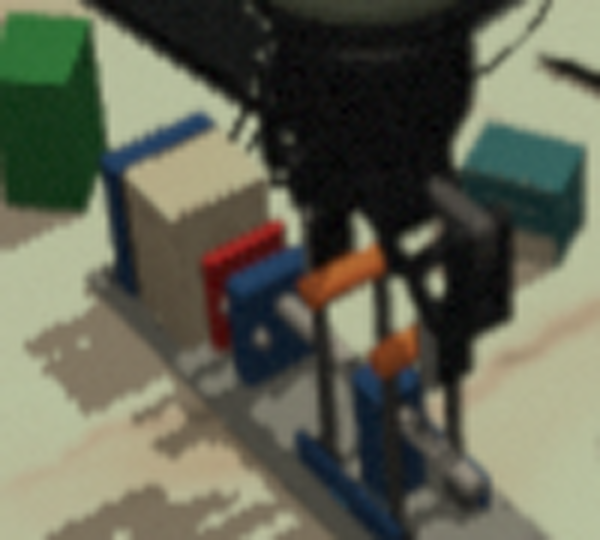

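The pad (crop 245,285) has advanced about 12 mm, with a few mm left to the carton (215,250). I'll make the next squeeze gradual.

Call:
jog_arm --rows '[{"slide": [0, 0, 0], "roll": 0}, {"slide": [0, 0, 0], "roll": 0}, {"slide": [0, 0, 0], "roll": 0}, {"slide": [0, 0, 0], "roll": 0}]' --claw -0.2

```text
clock: 9.95
tcp_pos: [500.3, 48.1, 114.5]
tool_rot: [[-0.996, 0.091, 0.0], [0.091, 0.996, -0.0], [-0.0, -0.0, -1.0]]
contact_force: [-0.7, -3.0, 4.6]
opening: 51.7
grip_force: 4.1
```

Call:
jog_arm --rows '[{"slide": [0, 0, 0], "roll": 0}, {"slide": [0, 0, 0], "roll": 0}, {"slide": [0, 0, 0], "roll": 0}]' --claw -0.06

```text
clock: 10.32
tcp_pos: [500.3, 48.1, 114.5]
tool_rot: [[-0.996, 0.091, 0.0], [0.091, 0.996, -0.0], [-0.0, -0.0, -1.0]]
contact_force: [-0.7, -3.2, 5.7]
opening: 45.5
grip_force: 4.4
```

Call:
jog_arm --rows '[{"slide": [0, 0, 0], "roll": 0}, {"slide": [0, 0, 0], "roll": 0}, {"slide": [0, 0, 0], "roll": 0}]' --claw 0.04

```text
clock: 10.7
tcp_pos: [500.4, 48.1, 114.5]
tool_rot: [[-0.996, 0.091, 0.0], [0.091, 0.996, -0.0], [-0.001, -0.0, -1.0]]
contact_force: [-0.7, -2.4, 6.3]
opening: 41.0
grip_force: 4.6
```

Call:
jog_arm --rows '[{"slide": [0, 0, 0], "roll": 0}, {"slide": [0, 0, 0], "roll": 0}, {"slide": [0, 0, 0], "roll": 0}]' --claw 0.1

```text
clock: 11.08
tcp_pos: [500.4, 48.1, 114.5]
tool_rot: [[-0.996, 0.091, 0.001], [0.091, 0.996, -0.0], [-0.001, -0.0, -1.0]]
contact_force: [-0.7, -3.4, 7.0]
opening: 38.4
grip_force: 4.9
```

Call:
jog_arm --rows '[{"slide": [0, 0, 0], "roll": 0}, {"slide": [0, 0, 0], "roll": 0}, {"slide": [0, 0, 0], "roll": 0}]' --claw 0.17

```text
clock: 11.45
tcp_pos: [500.4, 48.3, 114.6]
tool_rot: [[-0.996, 0.091, 0.001], [0.091, 0.996, 0.0], [-0.001, 0.0, -1.0]]
contact_force: [-0.3, -1.6, 9.1]
opening: 35.6
grip_force: 6.0
```

Call:
jog_arm --rows '[{"slide": [0, 0, 0], "roll": 0}, {"slide": [0, 0, 0], "roll": 0}, {"slide": [0, 0, 0], "roll": 0}, {"slide": [0, 0, 0], "roll": 0}]' --claw -0.7

```text
clock: 11.95
tcp_pos: [500.1, 48.4, 114.3]
tool_rot: [[-0.996, 0.09, -0.0], [0.09, 0.996, -0.0], [0.0, -0.0, -1.0]]
contact_force: [-0.4, -0.2, -0.1]
opening: 72.7
grip_force: 0.0
```

Call:
jog_arm --rows '[{"slide": [0, 0, 0], "roll": 0}, {"slide": [0, 0, 0], "roll": 0}, {"slide": [0, 0, 0], "roll": 0}, {"slide": [0, 0, 0], "roll": 0}]' --claw -0.25

```text
clock: 12.45
tcp_pos: [500.2, 47.7, 114.5]
tool_rot: [[-0.996, 0.091, 0.0], [0.091, 0.996, -0.001], [-0.0, -0.001, -1.0]]
contact_force: [-1.1, -4.2, 5.1]
opening: 53.1
grip_force: 4.7
```

Call:
jog_arm --rows '[{"slide": [0, 0, 0], "roll": 0}, {"slide": [0, 0, 0], "roll": 0}, {"slide": [0, 0, 0], "roll": 0}]' --claw -0.15

```text
clock: 12.82
tcp_pos: [500.3, 47.4, 114.6]
tool_rot: [[-0.996, 0.091, 0.0], [0.091, 0.996, -0.001], [-0.0, -0.001, -1.0]]
contact_force: [-1.2, -6.3, 8.9]
opening: 49.3
grip_force: 6.1
```

Call:
jog_arm --rows '[{"slide": [0, 0, 0], "roll": 0}, {"slide": [0, 0, 0], "roll": 0}, {"slide": [0, 0, 0], "roll": 0}]' --claw -0.06

```text
clock: 13.2
tcp_pos: [500.3, 47.1, 114.6]
tool_rot: [[-0.996, 0.092, 0.0], [0.092, 0.996, -0.001], [-0.0, -0.001, -1.0]]
contact_force: [-2.3, -8.3, 9.6]
opening: 45.2
grip_force: 7.3
```

Call:
jog_arm --rows '[{"slide": [0, 0, 0], "roll": 0}, {"slide": [0, 0, 0], "roll": 0}, {"slide": [0, 0, 0], "roll": 0}]' --claw 0.02

```text
clock: 13.58
tcp_pos: [500.3, 46.8, 114.7]
tool_rot: [[-0.996, 0.092, 0.0], [0.092, 0.996, -0.001], [-0.0, -0.001, -1.0]]
contact_force: [-1.9, -10.3, 12.2]
opening: 42.0
grip_force: 8.4
```

Call:
jog_arm --rows '[{"slide": [0, 0, 0], "roll": 0}, {"slide": [0, 0, 0], "roll": 0}, {"slide": [0, 0, 0], "roll": 0}]' --claw 0.07

```text
clock: 13.95
tcp_pos: [500.3, 46.7, 114.7]
tool_rot: [[-0.996, 0.092, 0.0], [0.092, 0.996, -0.002], [-0.001, -0.002, -1.0]]
contact_force: [-2.0, -12.6, 11.7]
opening: 39.9
grip_force: 9.2
```

```bash
python3 - <<'E'
from h import *
for i in range(4):
    c=manip.camera("scene");o=manip.get_obs();print(o["contact_force"].round(1),round(o["grip_force"],2),round(o["opening"],2),o["tcp_pos"].round(2))
p=c["pixels"][155:215,190:260,::-1];cv2.imwrite('pics/crop6.png',cv2.resize(p,None,fx=8,fy=8,interpolation=2))
E
```

```text
[ -1.3 -11.5  12.4] 9.17 40.03 [500.34  46.65 114.76]
[ -1.7 -11.4  12.6] 9.17 40.2 [500.32  46.67 114.75]
[ -2.3 -11.8  11.8] 9.17 39.74 [500.33  46.66 114.76]
[ -1.5 -10.7  12. ] 9.17 39.88 [500.32  46.68 114.76]
```

View pics/crop6.png

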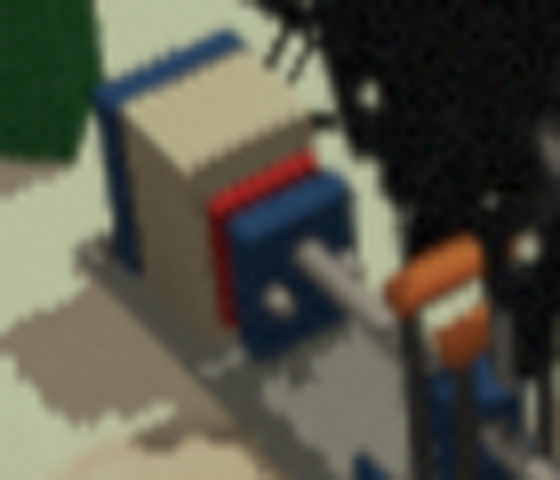

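The pad (crop 235,255) is pressed against the carton and partly into the jaw. Net push is about 11.5 N, which puts the pad about 5.7 mm in. A slight trim next.

Call:
jog_arm --rows '[{"slide": [0, 0, 0], "roll": 0}, {"slide": [0, 0, 0], "roll": 0}, {"slide": [0, 0, 0], "roll": 0}, {"slide": [0, 0, 0], "roll": 0}]' --claw 0.09

```text
clock: 14.65
tcp_pos: [500.3, 46.6, 114.7]
tool_rot: [[-0.996, 0.092, 0.0], [0.092, 0.996, -0.002], [-0.001, -0.002, -1.0]]
contact_force: [-1.2, -11.1, 11.5]
opening: 39.0
grip_force: 10.0
```

```bash
python3 - <<'E'
from h import *
for i in range(3):
    manip.camera("scene");o=manip.get_obs();print(o["contact_force"].round(1),round(o["grip_force"],2),round(o["opening"],2))
if 8.5<o["grip_force"]<10.8: print(manip.finish_job())
E
```

```text
[ -1.4 -12.7  11.6] 10.0 38.9
[ -1.4 -12.5  12.1] 10.0 39.01
[ -1.7 -12.7  12. ] 10.0 39.1
the job is handed in; nothing more can be done
None
```

I pressed the timer fully and it came back up. I then pumped the clamp until the pad was about 6 mm in (estimated from the grip force), and handed the job in at 14.8 s with the grip still holding at about 10 N; no verdict came back.

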